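Chock the plaster drum: slide the wedge upslope until the catch snaps

ROBOT

A 6-joint arm with a two-finger parallel gripper is mounted at the origin on the work surface. World frame = base frame: x ahead of the robot, y to its left, z up, the work surface at z = 0. Lengths are in mm, angles in rad, forces in N, time in s.
With the tool pointing down it reaches from about 300 to 775 mm from the base axis. Payload 14.6 kg.
Tool frame: the origin (TCP) lies at the very end of the fingers, on their centre line; the grasp point (between the pads) lies 19 mm behind it; z points along the fingers, y is the line along which they close (so a half turn about z gives the same grasp; the last joint's range is limited). The gripper opens to 94 mm and grips with 3 to 60 N. Pads are 16 mm wide; open, the fingers measure 119 mm over their backs; the gripper's body (75 mm by 177 mm) begins 78 mm behind the grasp point.
Start: joints at [-1.193, 0.3, 1.521, -0, 1.321, -0.067], TCP at [236.644, -496.476, 205.446] pointing down, gripper open.
Joint ranges: [-3.03, 3.03], [-0.79, 2.21], [0.23, 2.52], [-1.04, 4.18], [0, 3.07], [-2.55, 2.55]. Speed limits (rad/s): [2.22, 2.22, 2.57, 3.14, 3.14, 3.14].

INTERFACE

Orientations are given as [roll, pitch, yaw] about the fixed x, y, z axes, in that order (R = Rz(yaw) Ry(pitch) Rx(roll)).
In Python, from cell import manip gives the robot as it stands.
- The arm moves only by the tool servo_tool, never from a script. Its argument "motion" is a list that holds one entry, the list of rows, each a list of 7 numbers: the shift along the world's x, y, z as a fraction of full scale, then the turn, a rotation vector about the world's x, y, z as a fraction of full scale, then the closure, from 0 (fully open) to 1 (shut). In form: [[[x, y, z, rx, ry, rz, gripper], ...]]. A call has 1 to 10 rows; each row is the pose to reach, as a shift and turn from the pose commanded when the call began, turning the shorter way round; what a row does not reach only later rows make up. Full scale, the value 1, is 0.5 m for a shift and pi rad for a turn. A row lasts 1/10 s, in which the tool goes at most 50 mm and 8.59 degrees, less where a joint would pass 70% of its speed; a pose out of reach is approached as far as the arm can. A call with a number of a shift or a turn outside -1 to 1 is refused whole. A call with a gripper value outside its range is refused whole. The fingers move at their own pace and stop on an object; "newtons" is the grip in N (left out, the last holds). Time passes only in rows, so rows that repeat a pose let the fingers close. It gives the time, the measured TCP pose, the force, the opening and the grip force at its end, in the units of the state.
- manip.read_state(): the state, without advancing time (a new reading comes with each control period).
- manip.camera(name): name is "scene" or "top"; returns a dict with "frame" (480x640x3 uint8, red, green, blue), "range_z" (480x640 float32, mm along the optical axis (not along the pixel's ray), 0 where there is no reading), "vfov" (degrees; the focal length in pixels is half the picture's height over the tangent of half this angle, whatever the lens; pixels are square), "cx", "cy" (the principal point, pixels), "cam_to_world" (4x4, takes a point from camera to world coordinates). Camera axes: x right, y down, z forward; pixel columns grow to the right and rows downward; lengths in mm; the calibration is good to about 2 mm. A picture is of the moment at which its call begins.
- manip.sign_off(): hands the job in; it is judged then, once.
The state is a dict: "clock": time; "joints": joint angles; "qd": joint speeds; "effort": joint torques, N m; "eef_pos": TCP position; "eef_rot": TCP orientation; "wrist_force": force on the tool from outside, world axes, zero at the start; "moment": the same for the moment, N m; "finger_gap": finger opening in mm; "finger_force": force on a finger pad.
Only numpy, scipy, OpenCV 4.12 (cv2) and the standard library are available. Lean on these libraries where they do the work, as an engineer would, in place of code of your own. Each camera call takes 0.05 s, during which the arm holds its last target. There are 200 camera calls.

TASK

The plaster drum on the sloping carving cradle only leans on the low sill. Take the wooden wedge chock, lay it at the low mouth of the cradle's guide channel with its wedge toe uphill, and slide it up the channel past the spring catch until the catch snaps out behind it and the drum rests on the wedge. Then let go, and leave the drum on the cradle and the clay figure, jar and bowl undisturbed.

Things in the scene. Friction and masses are not known exactly. Their poses are not given: they have to be found in the camera images.
- chock: Wooden wedge chock, 0.3 kg: block 90 long (x) x 64 wide x 26 high; ahead of it (+x) a 44 wide toe with a 45 degree face, tip 65 ahead of the origin; on top a grip rib along x, 60 long (45 behind to 15 ahead of the origin), 18 thick, top 71 above the underside. Origin: centre of the block's underside; z up. Starts flat on the bench at left, near or far (the float has the other place).
- bed: Plywood bed of the fixed cradle, 160 wide, sloping 30 degrees: x straight uphill (roughly to the robot's right), y across, z out of its surface. Origin on the surface's centre line, 70 from the low edge; it ends at x=285. Two rails 18 high form a guide channel 67 wide (1.5 play each side of the chock) from x=50 to 193; the mouth flares to 85 wide at x=24. Back rail 45 high at x=273.
- bed_start (a point): Point on the bare board below the channel's mouth, at x=-20 on the bed's centre line, axes as the bed: with the chock's origin here, toe uphill, the chock lies wholly on the board, just short of the mouth.
- bed_home (a point): Point on the bed at x=147 on the centre line, axes as the bed: where the chock's origin is when home. The catch snaps out when it is past x=145.5 and then holds the chock there; at x=148 the chock's block stops against the sill, a strip 12 high across the bed (x=193 to 199), with a gap 52 wide that lets the toe through to the drum.
- catch (a joint): Steel spring catch in the channel's +y rail, 18 high: its nose stands 8 into the channel, sloping on the downhill side from x=79, square on the uphill side at x=100. Value in m: 0 sprung out, 0.005 to 0.008 while the chock slides past, limit 0.012. Spring 1.5 N at rest, 3 N aside; pushing the chock past it and then against the drum takes about 5 to 18 N along the slope.
- drum: The white plaster drum, 80 in diameter, 130 long, lying across the cradle; at the start it leans on the sill. Origin: its centre; y along its axis. About 0.65 kg. The chock in place moves it some 4 to 8 uphill, off the sill.
- figure: A grey clay figure on a 120 mm square board, 218 high, standing beyond the cradle. Origin under its centre. Do not disturb.
- jar: A closed jar, 72 in diameter, 90 high, on the robot's right. Origin under its centre. Do not disturb.
- bowl: A white bowl, 150 in diameter, 60 high, on the robot's left. Origin under its centre. Do not disturb.
- float: A plasterer's wooden hand float lying on the bench: plate 150 x 75 x 12 with a round handle bar 58 high along its length. Origin under its centre, x along the handle. Not needed.
Mind the look-alikes: they are no part of the job. What is shaped like the chock but turquoise or yellow is not meant.

How it is judged:
By the outcome, as a careful person would: the job done as asked, in the order asked, and still so for the second after the job is handed in, with the robot touching nothing.
It also fails if it takes over 43 s, if anything falls off the work surface, if the arm or the gripper's body presses on something with over 40 N, if the wrist force passes 120 N, or if a joint passes its speed limit or range.

## Working session

There is one attempt and no reset: what is moved stays moved. The work goes in short steps, Python scripts to look and compute and a tool call to move; the robot and the scene stay as the last step left them, time stands still between calls to the robot, and variables do not carry over. Pictures are saved under pics/ and viewed, at most 10 in all, crops included, and the job is handed in when it is done.

Besides the shell and the picture viewer there is one more tool, called after "Call:" by a JSON object that holds its "name" and its "arguments", one argument or row to a line. servo_tool: Moves the arm, as the interface text tells. Its arguments: {"type":"object","properties":{"motion":{"type":"array"},"newtons":{"type":"number"}},"required":["motion"]}

```bash
ls; mkdir -p pics; cat > h.py <<'E'
import numpy as np, cv2, pickle
from cell import manip
def grab(n):
    c=manip.camera(n); pickle.dump(c,open(n+'.pkl','wb')); return c
def cloud(c):
    f=240/np.tan(np.radians(c['vfov'])/2); v,u=np.mgrid[:480,:640]; z=c['range_z'].astype(float)
    P=np.stack([(u-c['cx'])*z/f,(v-c['cy'])*z/f,z],-1)
    T=np.array(c['cam_to_world']); W=P@T[:3,:3].T+T[:3,3]; W[z==0]=np.nan; return W
def save(c,n): cv2.imwrite('pics/'+n,c['frame'][:,:,::-1])
E
python3 - <<'E'
from h import *
for n in('scene','top'):
    c=grab(n); save(c,n+'0.png'); print(n,c['vfov'],np.round(c['cam_to_world'],3).tolist())
print(manip.read_state())
E
```

```text
pics
scene 42.129445187042805 [[0.397, 0.753, -0.524, 1426.363], [0.918, -0.332, 0.219, -288.943], [-0.009, -0.568, -0.823, 1552.639], [0.0, 0.0, 0.0, 1.0]]
top 49.41907233001313 [[0.007, -0.995, 0.103, 354.429], [-1.0, -0.007, -0.002, 92.645], [0.002, -0.103, -0.995, 1595.573], [0.0, 0.0, 0.0, 1.0]]
{'clock': 0.1, 'joints': array([-1.19260462e+00,  3.00427076e-01,  1.52150656e+00, -1.71190971e-05,
        1.32069075e+00, -6.65751797e-02]), 'qd': array([ 0.00083682, -0.00233706,  0.00102169, -0.00109808,  0.00086321,
        0.00156209]), 'effort': array([ 1.59282823e-03, -5.32639575e+01, -3.53286088e+01,  7.09665706e-02,
        2.34897877e-02, -7.62841250e-05]), 'eef_pos': array([ 236.55700228, -496.2751551 ,  204.94200137]), 'eef_rot': array([-3.14056211e+00, -5.20912703e-05,  4.44771104e-01]), 'wrist_force': array([ 0.15445802, -0.15096327,  0.64237624]), 'moment': array([ 0.03780069, -0.0389454 , -0.06606266]), 'finger_force': 0.0, 'finger_gap': 93.81925910038692}
```

View pics/scene0.png

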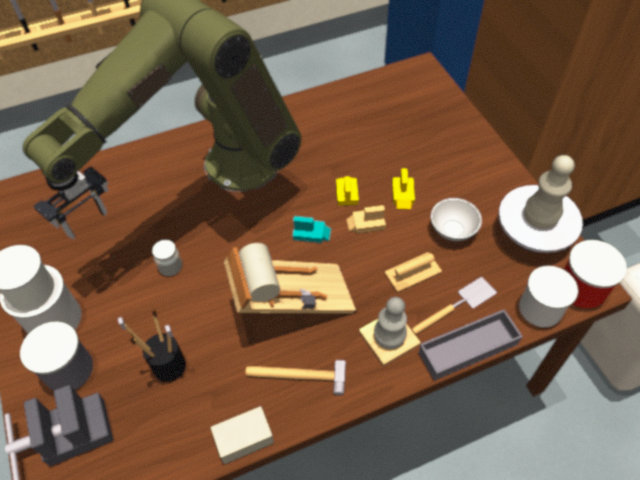

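View pics/top0.png

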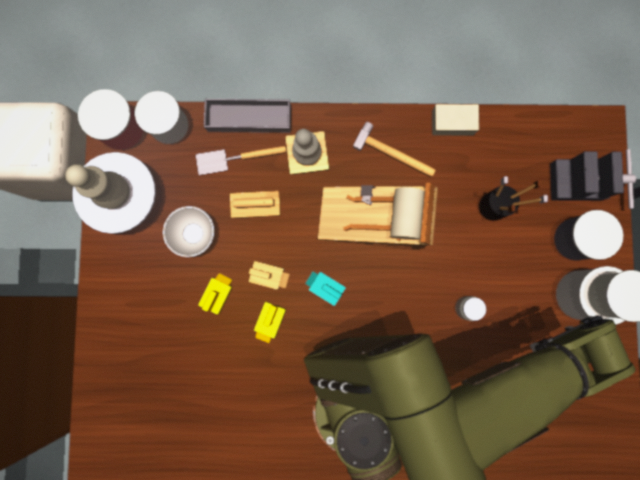

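The top view shows the wooden chock at about (268,275) with its toe to the right. The bed spans (320–437, 185–243) with its low edge at the left, and the drum is at (407,213). Next I'll measure both.

```bash
cat > m.py <<'E'
from h import *
def rect(p): 
    r=cv2.minAreaRect(p[:,:2].astype(np.float32)); return np.round(r[0],1),np.round(r[1],1),round(r[2],1)
for n in('top','scene'):
    c=pickle.load(open(n+'.pkl','rb')); W=cloud(c)
    if n=='top':
        s=np.zeros((480,640),bool); s[255:300,240:296]=1
        t=W[255:300,240:296].reshape(-1,3); ctr=t[t[:,2]>15][:,:2].mean(0); print('ctr',ctr)
    near=np.hypot(W[...,0]-ctr[0],W[...,1]-ctr[1])<85
    P=W[near]; bz=np.median(P[np.abs(P[:,2])<8][:,2]); print(n,'bench z',bz)
    hsv=cv2.cvtColor(c['frame'],cv2.COLOR_RGB2HSV)[near]
    P0=P; 
    for lo,hi in((55,80),(20,32)):
        q=P[(P[:,2]>lo)&(P[:,2]<hi)&(np.hypot(*(P[:,:2]-ctr).T)<65)]
        print(lo,len(q),q.mean(0).round(1),rect(q))
        if lo==55:
            x,y=q[:,:2].mean(0),0; d=np.linalg.svd(q[:,:2]-q[:,:2].mean(0))[2][0]; print('rib dir deg',np.degrees(np.arctan2(d[1],d[0])))
    # bed: plane from RANSAC around region
    if n=='top':
        R=W[185:243,320:437].reshape(-1,3); bc=np.nanmean(R,0)
    m=(np.abs(W[...,0]-bc[0])<120)&(np.abs(W[...,1]-bc[1])<210)&(W[...,2]>6)
    B=W[m]; best=0; rng=np.random.default_rng(0)
    for _ in range(1500):
        a=B[rng.integers(len(B),size=3)]; nn=np.cross(a[1]-a[0],a[2]-a[0]); L=np.linalg.norm(nn)
        if L<500: continue
        nn/=L; nn*=np.sign(nn[2])
        if abs(nn[2]-np.cos(np.pi/6))>.06: continue
        k=np.abs((B-a[0])@nn)<2.5
        if k.sum()>best: best=k.sum(); K=k
    I=B[K]; mu=I.mean(0); nn=np.linalg.svd(I-mu,full_matrices=False)[2][2]; nn*=np.sign(nn[2])
    up=np.array([0,0,1])-nn*nn[2]; up/=np.linalg.norm(up); ya=np.cross(nn,up)
    L=(I-mu)@np.stack([up,ya]).T
    print('bed n',nn.round(4),'tilt',np.degrees(np.arccos(nn[2])),'mu',mu.round(1),'up yaw',np.degrees(np.arctan2(up[1],up[0])),len(I))
    r=cv2.minAreaRect(L.astype(np.float32)); print(r, np.percentile(L,[.5,99.5],axis=0).round(1))
    np.savez(n+'bed.npz',n=nn,mu=mu)
    A=(W-mu)@np.stack([up,ya,nn]).T
    # raised features between 10 and 22 above the board
    q=A[(A[...,2]>12)&(A[...,2]<22)&m]
    g=np.histogram2d(q[:,0],q[:,1],bins=[np.arange(-160,240,8),np.arange(-90,92,4)])[0]
    if n=='top':
        for row in g: print(''.join('.' if v==0 else str(min(9,int(v))) for v in row))
E
python3 m.py
```

```text
ctr [400.45437861 272.67672602]
top bench z 0.35158316971956083
55 128 [405.2 290.6  70.8] (array([405.5, 291.7]), array([59.9, 17.8]), 75.5)
rib dir deg 75.40341376614329
20 506 [400.1 271.   26.2] (array([400.3, 272. ]), array([100.2,  63.7]), 75.2)
bed n [0.0563 0.4963 0.8663] tilt 29.9629052369311 mu [578.5   4.2  85.1] up yaw -96.46927886140514 2033
((34.84657287597656, -20.284652709960938), (388.008544921875, 218.76193237304688), 0.1731707900762558) [[-155.3  -77.1]
 [ 226.9   82.6]]
.............................................
.............................................
.............................................
.............................................
.............................................
.............................................
.............................................
.............................................
.............................................
.............................................
.............................................
.............................................
.............................................
.......
[... 1418 characters left out ...]

......1......................................
......1......................................
.............................................
...2......................................1..
....2231214222331423222223211312213323223231.
scene bench z 0.03206547372235491
55 146 [408.7 284.4  66.7] (array([408.4, 285.4]), array([58.8, 28.9]), 75.4)
rib dir deg -104.8644843886354
20 334 [408.5 258.9  25.7] (array([402.6, 265. ]), array([105.7,  70.9]), 74.8)
bed n [0.06   0.4971 0.8656] tilt 30.047677527018426 mu [593.4  -6.6  85.8] up yaw -96.88258096542292 1748
((31.857940673828125, -33.676368713378906), (222.45594787597656, 387.04058837890625), 89.40158081054688) [[-151.9  -90.5]
 [ 223.3   73.2]]
```

```bash
cat > r.py <<'E'
from h import *
b=np.load('topbed.npz'); b2=np.load('scenebed.npz')
n=b['n']+b2['n']; n/=np.linalg.norm(n); mu=b['mu']
print('plane offset of scene mu',(b2['mu']-mu)@n)
up=np.array([0,0,1])-n*n[2]; up/=np.linalg.norm(up); ya=np.cross(n,up)
out=[]
for nm in('top','scene'):
    c=pickle.load(open(nm+'.pkl','rb')); f=240/np.tan(np.radians(c['vfov'])/2); T=np.array(c['cam_to_world'])
    X,Y=np.meshgrid(np.arange(-190,260,.75),np.arange(110,-110,-.75))
    h=0
    p=mu+X[...,None]*up+Y[...,None]*ya+h*n
    q=(p-T[:3,3])@T[:3,:3]
    im=cv2.remap(c['frame'],(q[...,0]/q[...,2]*f+c['cx']).astype('f4'),(q[...,1]/q[...,2]*f+c['cy']).astype('f4'),cv2.INTER_CUBIC)
    for x in range(-180,260,20): cv2.line(im,(int((x+190)/.75),0),(int((x+190)/.75),8 if x%100 else 24),(0,255,0),1)
    for y in range(-100,110,20): cv2.line(im,(0,int((110-y)/.75)),(8 if y%100 else 24,int((110-y)/.75)),(0,255,0),1)
    out.append(im)
cv2.imwrite('pics/rect.png',np.vstack(out)[:,:,::-1]); 
print(n,up,np.degrees(np.arctan2(up[1],up[0])),mu)
E
python3 r.py
```

```text
plane offset of scene mu -3.8858556062174365
[0.05813806 0.49668653 0.86598063] [-0.10067725 -0.86010845  0.50007754] -96.67619464689935 [578.50428619   4.22116008  85.07145377]
```

View pics/rect.png

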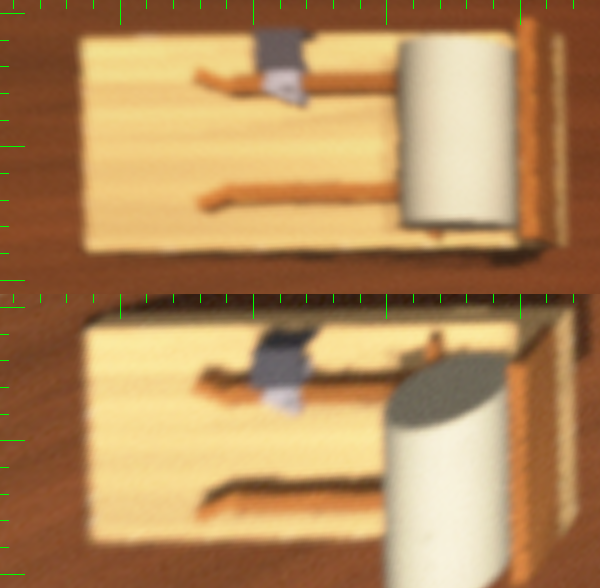

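The rectified view shows the low edge at column ~82, the rails at rows ~85 and ~192, and the catch nose at columns 262–308. The axes are off by about 1°. I'll refine this with the board edges and a restricted plane fit.

```bash
cat > r2.py <<'E'
from h import *
from scipy.optimize import least_squares
b=np.load('topbed.npz'); b2=np.load('scenebed.npz')
n=b['n']+b2['n']; n/=np.linalg.norm(n); mu=b['mu']
psi=np.radians(-95.8)
res={}
for it in range(3):
  for nm in('top','scene'):
    c=pickle.load(open(nm+'.pkl','rb')); f=240/np.tan(np.radians(c['vfov'])/2); T=np.array(c['cam_to_world']); W=cloud(c)
    if (nm,'psi') not in res: res[nm,'psi']=psi; res[nm,'mu']=mu
    ps=res[nm,'psi']; m0=res[nm,'mu']
    up=np.array([np.cos(ps)*np.cos(np.pi/6),np.sin(ps)*np.cos(np.pi/6),.5]); nn=np.array([-np.cos(ps)*.5,-np.sin(ps)*.5,np.cos(np.pi/6)]); ya=np.cross(nn,up)
    A=(W-m0)@np.stack([up,ya,nn]).T
    k=(A[...,0]>-115)&(A[...,0]<90)&(np.abs(A[...,2])<6)&((np.abs(A[...,1])<28)|(A[...,0]<-50)&(np.abs(A[...,1])<65))
    d=np.median(A[k][:,2]); m0=m0+d*nn
    nf=np.linalg.svd(A[k]-A[k].mean(0),full_matrices=False)[2][2]; nf*=np.sign(nf[2])
    s=.5; X,Y=np.meshgrid(np.arange(-190,260,s),np.arange(110,-110,-s))
    q=(m0+X[...,None]*up+Y[...,None]*ya-T[:3,3])@T[:3,:3]
    im=cv2.remap(c['frame'],(q[...,0]/q[...,2]*f+c['cx']).astype('f4'),(q[...,1]/q[...,2]*f+c['cy']).astype('f4'),cv2.INTER_CUBIC)
    g=cv2.GaussianBlur(im[:,:,1].astype(float),(0,0),2)
    gx=np.gradient(g,axis=1); gy=np.gradient(g,axis=0)
    C=lambda x:int((x+190)/s); R=lambda y:int((110-y)/s)
    def vert(xa,xb,y0,y1):
        p=[]
        for r in range(R(y1),R(y0)): j=np.argmax(np.abs(gx[r,C(xa):C(xb)])); p.append((Y[r,0],X[0,C(xa)+j]))
        return p
    def hor(ya_,yb,x0,x1):
        p=[]
        for cc in range(C(x0),C(x1)): j=np.argmax(np.abs(gy[R(yb):R(ya_),cc])); p.append((X[0,cc],Y[R(yb)+j,0]))
        return p
    def fit(p):
        p=np.array(p); 
        for _ in range(4):
            co=np.polyfit(p[:,0],p[:,1],1); e=np.abs(np.polyval(co,p[:,0])-p[:,1]); p=p[e<max(1.0,2*np.median(e))]
        return co
    low=fit(vert(-145,-110,-60,60)); t=fit(hor(70,95,-110,-20)); bo=fit(hor(-95,-68,-110,(150 if nm=='top' else 70)))
    print(nm,'d',round(d,2),'plane n local',nf.round(4),'low',low.round(4),'top',t.round(4),'bot',bo.round(4))
    # center line
    th=np.mean([bo[0],-low[0]]); 
    cl=lambda x:(np.polyval(t,x)+np.polyval(bo,x))/2
    lx=np.polyval(low,cl(-127)); org=m0+(lx+70)*up+cl(lx+70)*ya
    print('   yaw',np.degrees(ps),'th deg',np.degrees([bo[0],t[0],-low[0]]).round(2),'origin',org.round(1))
    res[nm,'psi']=ps+th/np.cos(np.pi/6)*1.0; res[nm,'mu']=m0
E
python3 r2.py
```

```text
top d -0.37 plane n local [ 0.0013 -0.0034  1.    ] low [   0.     -128.2943] top [2.95000e-02 8.62141e+01] bot [-3.00000e-03 -7.71196e+01]
   yaw -95.8 th deg [-0.17  1.69 -0.  ] origin [587.3  53.9  55.6]
scene d -2.83 plane n local [-0.0028  0.0024  1.    ] low [-5.80000e-03 -1.26592e+02] top [1.44000e-02 8.69125e+01] bot [ 3.70000e-03 -7.65355e+01]
   yaw -95.8 th deg [0.21 0.82 0.33] origin [588.   51.1  54.3]
top d -0.09 plane n local [ 0.0017 -0.0041  1.    ] low [-3.900000e-03 -1.284941e+02] top [2.93000e-02 8.62242e+01] bot [-6.00000e-04 -7.71928e+01]
   yaw -95.90085572196983 th deg [-0.03  1.68  0.22] origin [587.3  54.   55.4]
scene d -0.65 plane n local [-0.0034  0.0044  1.    ] low [-3.00000e-04 -1.27227e+02] top [8.30000e-03 8.64701e+01] bot [-1.30000e-03 -7.72635e+01]
   yaw -95.48837050376197 th deg [-0.08  0.48  0.02] origin [587.5  51.4  53.4]
top d 0.01 plane n local [ 0.0018 -0.0036  1.    ] low [-3.700000e-03 -1.284928e+02] top [2.41000e-02 8.59929e+01] bot [-3.20000e-03 -7.71148e+01]
   yaw -95.79131540871757 th deg [-0.18  1.38  0.21] origin [587.4  54.   55.4]
scene d -0.07 plane n local [-0.0029  0.0034  1.    ] low [ 8.000000e-04 -1.273848e+02] top [8.40000e-03 8.63689e+01] bot [-5.00000e-04 -7.72865e+01]
   yaw -95.52310576985239 th deg [-0.03  0.48 -0.05] origin [587.4  51.5  53.3]
```

Call:
{"name": "servo_tool", "arguments": {
  "motion": [
    [[0.326, 0.692, 0.25, 0, 0, 0.277, 0], [0.326, 0.692, 0.25, 0, 0, 0.277, 0], [0.326, 0.692, 0.25, 0, 0, 0.277, 0], [0.326, 0.692, 0.25, 0, 0, 0.277, 0], [0.326, 0.692, 0.25, 0, 0, 0.277, 0], [0.326, 0.692, 0.25, 0, 0, 0.277, 0], [0.326, 0.692, 0.25, 0, 0, 0.277, 0], [0.326, 0.692, 0.25, 0, 0, 0.277, 0], [0.326, 0.692, 0.25, 0, 0, 0.277, 0], [0.326, 0.692, 0.25, 0, 0, 0.277, 0]]
  ]
}}

```text
clock: 1.1
eef_pos: [399.9, -149.7, 330.4]
eef_rot: [3.142, 0.0, 1.318]
wrist_force: [0.7, -0.1, 0.7]
finger_gap: 94.1
finger_force: 0.0
```

Call:
{"name": "servo_tool", "arguments": {
  "motion": [
    [[0.012, 0.883, -0.4, 0, 0, 0, 0], [0.012, 0.883, -0.4, 0, 0, 0, 0], [0.012, 0.883, -0.4, 0, 0, 0, 0], [0.012, 0.883, -0.4, 0, 0, 0, 0], [0.012, 0.883, -0.4, 0, 0, 0, 0], [0.012, 0.883, -0.4, 0, 0, 0, 0], [0.012, 0.883, -0.4, 0, 0, 0, 0], [0.012, 0.883, -0.4, 0, 0, 0, 0], [0.012, 0.883, -0.4, 0, 0, 0, 0], [0.012, 0.883, -0.4, 0, 0, 0, 0]]
  ]
}}

```text
clock: 2.1
eef_pos: [405.4, 291.7, 128.2]
eef_rot: [-3.14, 0.002, 1.314]
wrist_force: [0.5, -1.0, -0.1]
finger_gap: 93.9
finger_force: 0.0
```

```bash
python3 - <<'E'
from h import *
s=manip.read_state(); print(s['eef_pos'],s['eef_rot'])
c=grab('top'); a=c['frame'][190:350,150:390]; cv2.imwrite('pics/a1.png',cv2.resize(a[:,:,::-1],None,fx=3,fy=3))
E
```

```text
[405.43469404 291.73036445 128.20074285] [-3.13996576e+00  1.75975027e-03  1.31432177e+00]
```

View pics/a1.png

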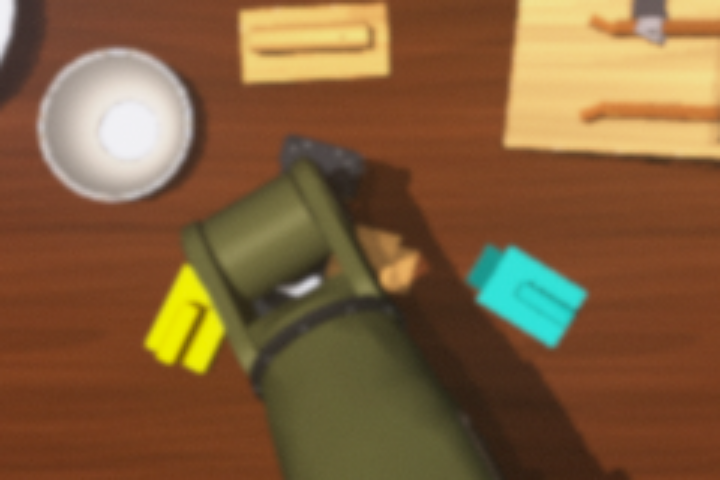

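The gripper is over the rib, with the toe visible to its right at (410,270). I'll descend half-open, then grip.

Call:
{"name": "servo_tool", "arguments": {
  "motion": [
    [[0, 0, 0, 0, 0, 0, 0.5], [0, 0, 0, 0, 0, 0, 0.5], [0, 0, -0.08, 0, 0, 0, 0.5], [0, 0, -0.14, 0, 0, 0, 0.5], [0, 0, -0.17, 0, 0, 0, 0.5], [0, 0, -0.185, 0, 0, 0, 0.5], [0, 0, -0.197, 0, 0, 0, 0.5], [0, 0, -0.197, 0, 0, 0, 0.5]]
  ],
  "newtons": 30
}}

```text
clock: 2.95
eef_pos: [406.0, 290.5, 32.2]
eef_rot: [3.141, -0.0, 1.314]
wrist_force: [-0.2, -0.2, -0.1]
finger_gap: 47.4
finger_force: 0.0
```

Call:
{"name": "servo_tool", "arguments": {
  "motion": [
    [[0, 0, 0, 0, 0, 0, 1], [0, 0, 0, 0, 0, 0, 1], [0, 0, 0, 0, 0, 0, 1], [0, 0, 0, 0, 0, 0, 1], [0, 0, 0, 0, 0, 0, 1], [0, 0, 0, 0, 0, 0, 1]]
  ],
  "newtons": 45
}}

```text
clock: 3.55
eef_pos: [405.8, 291.1, 32.3]
eef_rot: [3.141, -0.0, 1.315]
wrist_force: [-0.7, -1.6, 4.5]
finger_gap: 18.0
finger_force: 45.0
```

```bash
cat > t.py <<'E'
import numpy as np
from scipy.spatial.transform import Rotation as Ro
O=np.array([587.4,52.7,54.5]); ps=np.radians(-95.65); c,s=np.cos(np.pi/6),.5
up=np.array([np.cos(ps)*c,np.sin(ps)*c,s]); n=np.array([-np.cos(ps)*s,-np.sin(ps)*s,c]); ya=np.cross(n,up)
Rt=np.stack([-up,ya,-n],1)
def tcp(x,h,y=0): return O+(x-14.4)*up+y*ya+(32+h)*n
E
python3 - <<'E'
from t import *
cmd=np.array([405.644,291.024,31.946]); R0=Ro.from_euler('xyz',[np.pi,0,1.3150])
print('rv',(Ro.from_matrix(Rt)*R0.inv()).as_rotvec()/np.pi, Ro.from_matrix(Rt).as_euler('xyz'))
for x,h in((-20,80),(-20,10),(-20,0)): print(x,h,tcp(x,h),(tcp(x,h)-cmd)/500)
print(up/500,n/500,ya/500)
E
```

```text
rv [-0.16422263  0.02940934  0.04888434] [3.14159265 0.52359878 1.47218522]
-20 80 [595.84626778 138.0744882  134.29484522] [ 0.38040454 -0.30589902  0.20469769]
-20 10 [592.4004701  103.24452297  73.67306696] [ 0.37351294 -0.37555895  0.08345413]
-20 0 [591.90821329  98.26881365  65.01281292] [ 0.37252843 -0.38551037  0.06613363]
[-0.00017052 -0.00172364  0.001     ] [9.84513622e-05 9.95141864e-04 1.73205081e-03] [ 0.00199028 -0.0001969   0.        ]
```

Call:
{"name": "servo_tool", "arguments": {
  "motion": [
    [[0, 0, 0.1, 0, 0, 0, 1], [0, 0, 0.2, 0, 0, 0, 1], [0, 0, 0.3, 0, 0, 0, 1], [0.1, -0.08, 0.3, -0.04, 0.007, 0.012, 1], [0.18, -0.15, 0.3, -0.08, 0.015, 0.025, 1], [0.26, -0.21, 0.3, -0.12, 0.022, 0.037, 1], [0.34, -0.27, 0.3, -0.164, 0.029, 0.049, 1], [0.38, -0.306, 0.26, -0.1642, 0.0294, 0.0489, 1], [0.3804, -0.3059, 0.2047, -0.1642, 0.0294, 0.0489, 1], [0.3804, -0.3059, 0.2047, -0.1642, 0.0294, 0.0489, 1]]
  ]
}}

```text
clock: 4.55
eef_pos: [594.3, 136.9, 129.5]
eef_rot: [-3.133, 0.526, 1.475]
wrist_force: [-0.9, 0.2, -3.6]
finger_gap: 17.5
finger_force: 45.0
```

```bash
python3 - <<'E'
from h import *
s=manip.read_state(); print(s['eef_pos'],s['eef_rot'],s['wrist_force'],s['joints'].round(2))
a=grab('scene')['frame'][170:380,180:460]; b=grab('top')['frame'][130:290,270:483]
f=lambda i:cv2.resize(i[:,:,::-1],(640,300 if 0 else 480)) 
cv2.imwrite('pics/b1.png',np.vstack([cv2.resize(a,(400,300)),cv2.resize(b,(400,300))])[:,:,::-1])
E
```

```text
[594.31606546 136.90246777 129.4529226 ] [-3.13284502  0.52625845  1.47510815] [-0.93496762  0.2475865  -3.6313807 ] [ 0.36  0.66  1.26 -0.46  1.49  0.57]
```

View pics/b1.png

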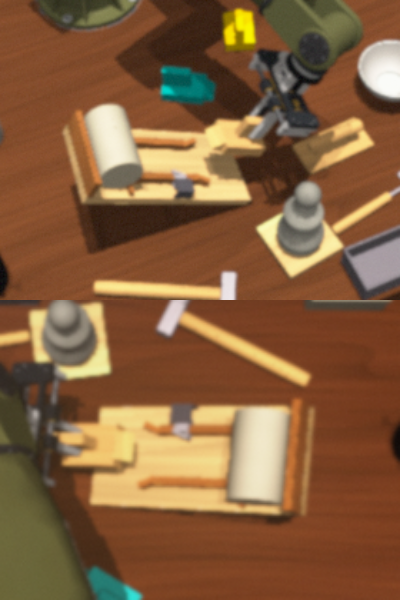

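The chock hangs over the bed mouth with its toe uphill (top crop, toe at (120,450)). The figure's head at (65,320) is close to the gripper, so I'll check that clearance and the chock's lateral offset.

```bash
cat > chk.py <<'E'
from h import *
from t import *
import sys
W={k:cloud(pickle.load(open(k+'.pkl','rb'))) for k in('top','scene')}
for k,w in W.items():
    A=(w-O)@np.stack([up,ya,n]).T
    fig=w[(w[...,0]>690)&(w[...,0]<850)&(abs(w[...,1]-110)<90)&(w[...,2]>60)&(w[...,2]<222)]
    for a,b in((60,120),(120,170),(170,222)):
        f=fig[(fig[:,2]>a)&(fig[:,2]<b)]; print(k,a,len(f),np.percentile(f,[2,98],axis=0)[:,:2].round(0).tolist() if len(f) else '')
    lat=A[(A[...,0]>-10)&(A[...,0]<60)&(A[...,2]>float(sys.argv[1]))&(A[...,2]<float(sys.argv[2]))&(abs(A[...,1])<55)]
    for x in range(-10,60,6):
        q=lat[(lat[:,0]>=x)&(lat[:,0]<x+6)]
        if len(q)>3: print(k,x,len(q),'y',q[:,1].min().round(1),q[:,1].max().round(1),'h',np.median(q[:,2]).round(1))
    # rails
    for x0,x1 in((50,75),(102,130),(130,170)):
        q=A[(A[...,0]>x0)&(A[...,0]<x1)&(A[...,2]>14)&(A[...,2]<22)&(abs(A[...,1])<52)]
        for sg in(-1,1):
            z=q[q[:,1]*sg>0]; print(k,'rail',x0,sg,len(z),np.percentile(z[:,1],[3,50,97]).round(1) if len(z) else '')
E
python3 chk.py 85 140
```

```text
top 60 223 [[742.0, 119.0], [797.0, 197.0]]
top 120 254 [[748.0, 126.0], [804.0, 190.0]]
top 170 234 [[759.0, 141.0], [800.0, 183.0]]
top -10 65 y -34.8 30.1 h 107.0
top -4 53 y -34.4 28.9 h 106.0
top 2 47 y -34.0 28.9 h 105.2
top 8 37 y -34.0 29.5 h 104.9
top 14 46 y -33.7 29.7 h 105.8
top 20 62 y -34.2 29.4 h 103.5
top 26 53 y -33.2 25.9 h 101.8
top 32 52 y -24.0 19.9 h 94.8
top 38 34 y -22.6 18.8 h 89.1
top 44 11 y -24.1 18.3 h 87.2
top rail 50 -1 29 [-47.2 -41.  -35. ]
top rail 50 1 34 [32.5 38.4 44.9]
top rail 102 -1 35 [-47.8 -41.9 -35.6]
top rail 102 1 36 [32.4 39.  45. ]
top rail 130 -1 52 [-47.  -40.9 -35.2]
top rail 130 1 52 [32.7 38.4 45. ]
scene 60 398 [[761.0, 114.0], [823.0, 187.0]]
scene 120 397 [[757.0, 120.0], [816.0, 182.0]]
scene 170 278 [[765.0, 135.0], [805.0, 177.0]]
scene -10 66 y -35.1 32.4 h 102.3
scene -4 71 y -29.0 32.6 h 105.6
scene 2 46 y -29.2 33.2 h 99.4
scene 8 39 y -33.0 35.2 h 99.0
scene 14 46 y -34.4 32.7 h 98.7
scene 20 34 y -30.6 31.9 h 98.7
scene 26 64 y -33.0 32.1 h 96.5
scene 32 50 y -21.2 28.5 h 92.0
scene 38 25 y -21.9 23.1 h 87.5
scene 44 11 y -9.8 19.2 h 87.4
scene rail 50 -1 26 [-44.3 -37.  -31.2]
scene rail 50 1 21 [35.7 42.4 49.3]
scene rail 102 -1 30 [-44.7 -39.1 -32. ]
scene rail 102 1 38 [30.2 42.2 50.3]
scene rail 130 -1 48 [-47.4 -37.1 -30.8]
scene rail 130 1 57 [35.6 42.  49.7]
```

Call:
{"name": "servo_tool", "arguments": {
  "motion": [
    [[-0.0025, -0.0249, -0.0433, 0, 0, 0, 1], [-0.0049, -0.0498, -0.0866, 0, 0, 0, 1], [-0.0067, -0.0677, -0.1178, 0, 0, 0, 1], [-0.0074, -0.0746, -0.1299, 0, 0, 0, 1], [-0.0074, -0.0746, -0.1299, 0, 0, 0, 1], [-0.0074, -0.0746, -0.1299, 0, 0, 0, 1]]
  ]
}}

```text
clock: 5.25
eef_pos: [592.7, 101.6, 71.0]
eef_rot: [3.139, 0.523, 1.472]
wrist_force: [0.1, -0.5, -4.0]
finger_gap: 17.9
finger_force: 45.0
```

Call:
{"name": "servo_tool", "arguments": {
  "motion": [
    [[-0.0002, -0.0024, -0.0042, 0, 0, 0, 1], [-0.0004, -0.004, -0.007, 0, 0, 0, 1], [-0.0005, -0.005, -0.0087, 0, 0, 0, 1], [-0.0005, -0.005, -0.0087, 0, 0, 0, 1]]
  ]
}}

```text
clock: 5.65
eef_pos: [592.0, 98.5, 65.3]
eef_rot: [3.141, 0.523, 1.472]
wrist_force: [-0.2, 2.4, -1.3]
finger_gap: 17.7
finger_force: 45.0
```

Light contact with the board. I'll slide uphill slowly into the mouth.

Call:
{"name": "servo_tool", "arguments": {
  "motion": [
    [[-0.0009, -0.0086, 0.005, 0, 0, 0, 1], [-0.0017, -0.0172, 0.01, 0, 0, 0, 1], [-0.0026, -0.0259, 0.015, 0, 0, 0, 1], [-0.0034, -0.0345, 0.02, 0, 0, 0, 1], [-0.0043, -0.0431, 0.025, 0, 0, 0, 1], [-0.0051, -0.0517, 0.03, 0, 0, 0, 1]]
  ]
}}

```text
clock: 6.25
eef_pos: [589.5, 72.3, 80.5]
eef_rot: [3.141, 0.523, 1.472]
wrist_force: [0.3, 5.2, -1.4]
finger_gap: 17.4
finger_force: 45.0
```

Call:
{"name": "servo_tool", "arguments": {
  "motion": [
    [[-0.0009, -0.0086, 0.005, 0, 0, 0, 1], [-0.0017, -0.0172, 0.01, 0, 0, 0, 1], [-0.0026, -0.0259, 0.015, 0, 0, 0, 1], [-0.0034, -0.0345, 0.02, 0, 0, 0, 1], [-0.0034, -0.0345, 0.02, 0, 0, 0, 1]]
  ]
}}

```text
clock: 6.75
eef_pos: [587.8, 54.4, 90.8]
eef_rot: [3.141, 0.524, 1.471]
wrist_force: [0.3, -0.2, 2.9]
finger_gap: 17.8
finger_force: 45.0
```

Call:
{"name": "servo_tool", "arguments": {
  "motion": [
    [[-0.0009, -0.0086, 0.005, 0, 0, 0, 1], [-0.0017, -0.0172, 0.01, 0, 0, 0, 1], [-0.0026, -0.0259, 0.015, 0, 0, 0, 1], [-0.0034, -0.0345, 0.02, 0, 0, 0, 1], [-0.0043, -0.0431, 0.025, 0, 0, 0, 1], [-0.0051, -0.0517, 0.03, 0, 0, 0, 1], [-0.0051, -0.0517, 0.03, 0, 0, 0, 1]]
  ]
}}

```text
clock: 7.45
eef_pos: [584.8, 29.5, 105.3]
eef_rot: [-3.141, 0.523, 1.472]
wrist_force: [-2.9, 5.2, 2.8]
finger_gap: 17.9
finger_force: 45.0
```

```bash
python3 - <<'E'
from h import *
s=manip.read_state(); print(s['eef_pos'],s['eef_rot'],s['wrist_force'],s['moment'])
a=grab('scene')['frame'][220:340,210:370]; b=grab('top')['frame'][170:260,310:430]
cv2.imwrite('pics/c1.png',np.vstack([cv2.resize(a,(400,300)),cv2.resize(b,(400,300))])[:,:,::-1])
E
```

```text
[584.84869222  29.51375905 105.26167817] [-3.14133419  0.52286884  1.47208911] [-2.93649414  5.22042684  2.7940814 ] [ 0.66914586  0.4069447  -0.42846586]
```

View pics/c1.png

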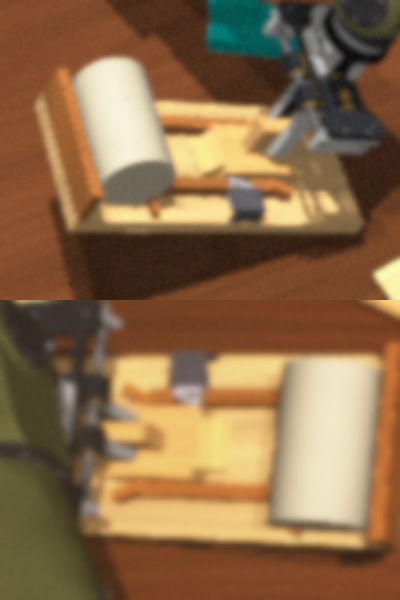

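The chock sits in the channel between the rails and is pressing on the catch. Continuing.

Call:
{"name": "servo_tool", "arguments": {
  "motion": [
    [[-0.0012, -0.0121, 0.007, 0, 0, 0, 1], [-0.0024, -0.0241, 0.014, 0, 0, 0, 1], [-0.0036, -0.0362, 0.021, 0, 0, 0, 1], [-0.0048, -0.0483, 0.028, 0, 0, 0, 1], [-0.006, -0.0603, 0.035, 0, 0, 0, 1], [-0.0072, -0.0724, 0.042, 0, 0, 0, 1], [-0.0084, -0.0845, 0.049, 0, 0, 0, 1], [-0.0095, -0.0965, 0.056, 0, 0, 0, 1], [-0.0107, -0.1086, 0.063, 0, 0, 0, 1], [-0.0119, -0.1207, 0.07, 0, 0, 0, 1]]
  ]
}}

```text
clock: 8.55
eef_pos: [578.9, -30.3, 140.0]
eef_rot: [-3.141, 0.522, 1.473]
wrist_force: [-2.9, 11.8, 0.6]
finger_gap: 17.6
finger_force: 45.0
```

Call:
{"name": "servo_tool", "arguments": {
  "motion": [
    [[-0.0005, -0.0052, 0.003, 0, 0, 0, 1], [-0.001, -0.0103, 0.006, 0, 0, 0, 1], [-0.0015, -0.0155, 0.009, 0, 0, 0, 1], [-0.002, -0.0207, 0.012, 0, 0, 0, 1], [-0.0026, -0.0259, 0.015, 0, 0, 0, 1], [-0.0026, -0.0259, 0.015, 0, 0, 0, 1]]
  ]
}}

```text
clock: 9.15
eef_pos: [577.6, -42.6, 147.3]
eef_rot: [-3.141, 0.521, 1.473]
wrist_force: [-0.7, 14.2, -0.4]
finger_gap: 17.5
finger_force: 45.0
```

Call:
{"name": "servo_tool", "arguments": {
  "motion": [
    [[-0.0002, -0.0017, 0.001, 0, 0, 0, 1], [-0.0003, -0.0034, 0.002, 0, 0, 0, 1], [-0.0003, -0.0034, 0.002, 0, 0, 0, 1], [-0.0003, -0.0034, 0.002, 0, 0, 0, 1]]
  ]
}}

```text
clock: 9.55
eef_pos: [577.8, -43.4, 147.9]
eef_rot: [3.142, 0.52, 1.474]
wrist_force: [1.9, 19.1, -1.9]
finger_gap: 17.8
finger_force: 45.0
```

```bash
cat > v.py <<'E'
from h import *
from t import *
import sys
s=manip.read_state(); print(s['clock'],((s['eef_pos']-tcp(0,0))@np.stack([up,ya,n]).T).round(2),'F',(s['wrist_force']@np.stack([up,ya,n]).T).round(1))
a=grab('scene')['frame'][220:340,210:370]; b=grab('top')['frame'][170:260,310:430]
cv2.imwrite('pics/'+sys.argv[1],np.vstack([cv2.resize(a,(400,300),interpolation=2),cv2.resize(b,(400,300),interpolation=2)])[:,:,::-1])
E
python3 v.py d1.png
```

```text
9.55 [ 1.4473e+02 -1.4000e-01  6.4000e-01] F [-17.5   0.    8. ]
```

View pics/d1.png

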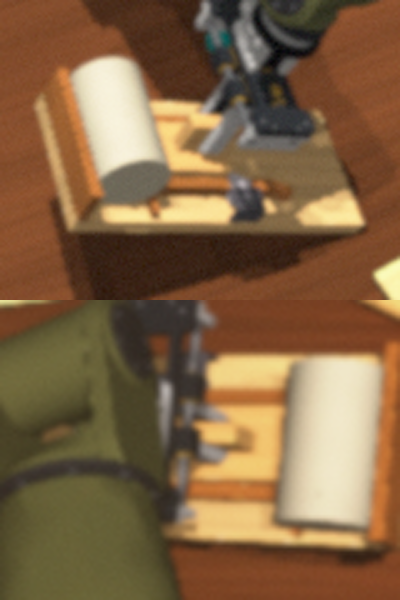

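Call:
{"name": "servo_tool", "arguments": {
  "motion": [
    [[-0.0002, -0.0017, 0.001, 0, 0, 0, 1], [-0.0003, -0.0034, 0.002, 0, 0, 0, 1], [-0.0005, -0.0052, 0.003, 0, 0, 0, 1], [-0.0007, -0.0069, 0.004, 0, 0, 0, 1], [-0.0007, -0.0069, 0.004, 0, 0, 0, 1], [-0.0007, -0.0069, 0.004, 0, 0, 0, 1]]
  ]
}}

```text
clock: 10.25
eef_pos: [577.7, -43.8, 148.9]
eef_rot: [3.141, 0.514, 1.475]
wrist_force: [3.2, 40.0, -7.5]
finger_gap: 17.6
finger_force: 45.0
```

```bash
python3 v.py d2.png; python3 - <<'E'
from h import *
from t import *
for k in('top','scene'):
    w=cloud(pickle.load(open(k+'.pkl','rb'))); A=(w-O)@np.stack([up,ya,n]).T
    q=A[(A[...,0]>70)&(A[...,0]<110)&(A[...,2]>13)&(A[...,2]<23)&(A[...,1]>0)&(A[...,1]<60)]
    for x in range(70,110,5):
        z=q[(q[:,0]>=x)&(q[:,0]<x+5)]
        if len(z): print(k,x,len(z),z[:,1].min().round(1))
E
```

```text
10.25 [145.59  -0.16   1.25] F [-38.5  -0.8  13.6]
top 105 5 32.7
scene 70 5 38.0
scene 75 5 35.5
scene 80 10 31.7
scene 85 9 33.1
scene 90 10 30.2
scene 95 8 28.0
scene 100 12 5.3
scene 105 16 6.6
```

The chock is on the stop: 38 N with almost no advance. The catch nose stands about 8 mm into the channel behind it. I'll ease off, open, and retract along the normal.

Call:
{"name": "servo_tool", "arguments": {
  "motion": [
    [[0.0005, 0.0052, -0.003, 0, 0, 0, 1], [0.0009, 0.0086, -0.005, 0, 0, 0, 1], [0.0009, 0.0086, -0.005, 0, 0, 0, 1], [0.0009, 0.0086, -0.005, 0, 0, 0, 1]]
  ]
}}

```text
clock: 10.75
eef_pos: [577.8, -43.5, 148.0]
eef_rot: [3.142, 0.522, 1.473]
wrist_force: [-0.9, 12.8, 1.0]
finger_gap: 17.3
finger_force: 45.0
```

Call:
{"name": "servo_tool", "arguments": {
  "motion": [
    [[0, 0, 0, 0, 0, 0, 0.5], [0, 0, 0, 0, 0, 0, 0.5], [0, 0, 0, 0, 0, 0, 0.5], [0, 0, 0, 0, 0, 0, 0.5], [0, 0, 0, 0, 0, 0, 0.5]]
  ]
}}

```text
clock: 11.25
eef_pos: [577.8, -45.0, 148.0]
eef_rot: [-3.142, 0.524, 1.472]
wrist_force: [-0.2, 0.9, -0.4]
finger_gap: 46.9
finger_force: 0.0
```

Call:
{"name": "servo_tool", "arguments": {
  "motion": [
    [[0.001, 0.01, 0.0173, 0, 0, 0, 0.5], [0.003, 0.03, 0.052, 0, 0, 0, 0.5], [0.006, 0.06, 0.104, 0, 0, 0, 0.5], [0.01, 0.1, 0.174, 0, 0, 0, 0.5], [0.01, 0.16, 0.25, 0, 0, 0, 0.5], [-0.05, 0.24, 0.3, 0, 0, 0, 0.5], [-0.12, 0.3, 0.34, 0, 0, 0, 0.5], [-0.2, 0.34, 0.34, 0, 0, 0, 0.5], [-0.28, 0.38, 0.34, 0, 0, 0, 0.5], [-0.28, 0.38, 0.34, 0, 0, 0, 0.5]]
  ]
}}

```text
clock: 12.25
eef_pos: [434.9, 147.3, 319.5]
eef_rot: [3.14, 0.522, 1.475]
wrist_force: [0.7, -0.6, -0.9]
finger_gap: 46.8
finger_force: 0.0
```

```bash
python3 v.py e1.png
```

```text
12.25 [  78.36 -161.12  237.11] F [-0.   0.7 -1. ]
```

View pics/e1.png

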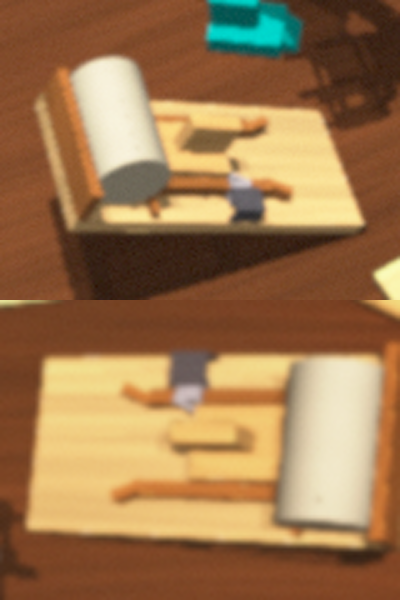

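The catch nose at (187,400) is fully out behind the block. The drum rests uphill on the wedge, and the gripper is clear. Handing in.

```bash
python3 -c "
from cell import manip
print(manip.sign_off())"
```

```text
the job is handed in; nothing more can be done
None
```

The chock is home in the channel with the catch snapped out behind it and the drum resting on the wedge. The gripper touches nothing, nothing else was handled, and the job was handed in at about 12.3 s.

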